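# Close the filler cap of the tall air-line oiler

### The arm

A 6-joint arm with a two-finger parallel gripper is mounted at the origin on the work surface; the furniture and walls round the work are solid. World frame = base frame: x ahead of the robot, y to its left, z up, the work surface at z = 0. Lengths are in m, angles in rad, forces in N, time in s.
With the tool pointing down it reaches from about 0.3 to 0.875 m from the base axis. Payload 6.4 kg.
Tool frame: the origin (TCP) lies at the very end of the fingers, on their centre line; the grasp point (between the pads) lies 19 mm behind it (ctrl.hold_point_z is the distance from the TCP to the grasp point, in m); y points along the fingers, x is the direction in which the jaws open and shut, and the axes are right-handed (so a half turn about y gives the same grasp; the last joint's range is limited). The gripper opens to 85 mm and grips with 20 to 120 N. Pads are 22 mm wide; open, the fingers measure 114 mm over their backs; the gripper's body (76 mm by 85 mm) begins 54 mm behind the grasp point. The pads swing forward as they close: fully open they stand 13 mm farther back than shut.
Start: joints at [0.95, 0.181, 1.607, -0, 1.354, -0.206], TCP at [0.232, 0.526, 0.208] pointing down, gripper open.
Joint ranges: [-2.99, 2.99], [-0.89, 2.07], [0.3, 2.58], [-1.14, 4.28], [0, 2.63], [-3.12, 3.12]. Speed limits (rad/s): [2.57, 2.57, 3.01, 3.14, 3.14, 3.14].

### API

Orientations are given as a unit quaternion [w, x, y, z].
In Python, from bench import ctrl, imaging gives the robot as it stands.
- The arm moves only by the shell command python3 -m jog 'ROWS'. ROWS is JSON, a list of rows, each a list of 3 entries, a list of its own where there are three numbers: the shift along the tool's x, y, z in cm, then the turn, a rotation vector about the tool's x, y, z in rad, then the finger opening in cm, from 0 to 8.54. A call has 1 to 12 rows; each row shifts and turns the pose as measured when the row begins, along the tool's axes as they then stand; what a row does not reach is not made up. A row lasts 1/12 s, in which the tool goes at most 41.7 mm and 7.16 degrees, less where a joint would pass 70% of its speed; a pose out of reach is approached as far as the arm can. A call is refused whole if a number of a shift passes 4.17 or a number of a turn 0.125, either way. A call with a gripper value outside its range is refused whole. The fingers move at their own pace and stop on an object; the grip force is fixed at half the most. Time passes only in rows, so rows that do not move let the fingers close. It gives the time, the measured TCP pose, the force and the opening at its end, in the units of the state.
- ctrl.get_obs(): the state, without advancing time (a new reading comes with each control period).
- imaging.camera(name): name is "scene" or "side" or "wrist"; returns a dict with "frame" (384x512x3 uint8, red, green, blue), "depth" (384x512 float32, m along the optical axis (not along the pixel's ray), 0 where there is no reading), "K" (3x3 intrinsics, pixels), "R" (3x3) and "t" (3): a world point X has camera coordinates R X + t. Camera axes: x right, y down, z forward; pixel columns grow to the right and rows downward; lengths in m; the calibration is good to about 2 mm. A picture is of the moment at which its call begins.
- ctrl.hand_in(): hands the job in, once; it reports no verdict.
The state is a dict: "time_s": time; "q": joint angles; "dq": joint speeds; "joint_efforts": joint torques, N m; "eef_pos": TCP position; "eef_rot": TCP orientation; "wrist_force": force on the tool from outside, world axes, zero at the start; "torque": the same for the moment, N m; "opening": opening from 0.0 (shut) to 1.0 (fully open).
Only numpy, scipy, OpenCV 4.12 (cv2) and the standard library are available. Lean on these libraries where they do the work, as an engineer would, in place of code of your own. Each camera call takes 0.05 s, during which the arm holds its last target. There are 200 camera calls.

### The job

The filler cap of the taller of the two oilers is only resting on top of its thread. Turn the cap back (anticlockwise) until it drops down into the thread start, then turn it forward (clockwise) until it is fully home at its stop, and let go. Leave the shorter oiler's cap closed as it is.

Things in the scene. Friction and masses are not known exactly. Their poses are not given: they have to be found in the camera images.
- tall_cap_grip (a point): grip point of the taller oiler's black cap: a 47 mm disc 6 mm thick, on it an upright bar 54 mm long, 12 thick, 34 high above the disc, pinched from above across the 12 mm. The point is on the cap's axis, mid-bar, 24 mm above the disc, 10 below the bar's top; 159 mm over the bench at first, 150 once dropped. x runs along the bar, z up; it turns and sinks with the cap. The bar's ends are alike
- tall_oiler: the taller oiler, fixed: upright aluminium pot 72 mm across on a 102 mm square foot, brass air ports at its sides (y), neck top 120 mm up. Origin: centre of its underside. A steel collar (57 mm) round the neck has two gaps, the thread starts, at its -x and +x; two dogs under the bar's ends, reaching 35 mm from the axis, rest on the collar or pass down through the gaps
- tall_cap (a joint): turn of the taller oiler's cap in rad; grows clockwise seen from above; 0 with the bar along the oiler's x axis, dogs over the gaps. Starts at 0.5 to 0.85; turns easily (0.03 N m) between hard stops at -0.2 and 1.15. The dogs pass down between -0.2 and 0.2. Fully home is the stop at 1.15 with the cap down
- tall_cap_lift (a joint): height of that cap over its seat in m: 0.009 at first, on top of the collar; 0 when dropped through the thread start. It falls by its own weight (0.15 kg) if not held; a gripper that holds it must go down 9 mm with it. From there it turns level to the stop, under the collar. It cannot be lifted off (limit 0.010)
- short_cap (a joint): turn of the same kind of cap on the shorter oiler (alike, neck top 80 mm up, at least 150 mm from the taller one, axis to axis): about 1.1 rad, closed already, to be left alone. An upturned chair, solid and taller than the oilers, stands at the right edge of the bench, to the right of both oilers: swing the arm clear of it
Things that resemble listed ones, but are neither listed nor needed, are in the scene too. Leave any pink or turquoise look-alike of the tall_oiler alone.

How it is judged:
By the outcome, as a careful person would: the job done as asked, in the order asked, and still so for the second after the job is handed in, with the robot touching nothing.
It also fails if it takes over 42 s, if anything falls off the work surface, if the arm or the gripper's body presses on something with over 40 N, if the wrist force passes 120 N, or if a joint passes its speed limit or range.

## Working session

There is one attempt and no reset: what is moved stays moved. The work goes in short steps, Python scripts to look and compute and a shell command to move; the robot and the scene stay as the last step left them, time stands still between calls to the robot, and variables do not carry over. Pictures are saved under pics/ and viewed, about 8 in all and at most 12, crops included, and the job is handed in when it is done.

```bash
ls; mkdir -p pics; cat > h.py <<'E'
import numpy as np,cv2
from bench import ctrl,imaging
from scipy.spatial.transform import Rotation as Ro
def snap(n,f):
    c=imaging.camera(n); np.savez('pics/'+f+'.npz',**c); cv2.imwrite('pics/'+f+'.png',c['frame'][:,:,::-1]); return c
def load(f): return np.load('pics/'+f+'.npz')
def pt(c,u,v,z=None):
    d=c['depth'][int(v),int(u)]
    r=np.linalg.inv(c['K'])@[u,v,1]
    if z is not None:
        o=-c['R'].T@c['t']; w=c['R'].T@r; return o+w*(z-o[2])/w[2]
    return c['R'].T@(r*d-c['t'])
def crop(f,u0,v0,u1,v1,k,o):
    i=cv2.imread('pics/'+f+'.png')[v0:v1,u0:u1]; cv2.imwrite('pics/'+o+'.png',cv2.resize(i,None,fx=k,fy=k,interpolation=cv2.INTER_CUBIC))
E
python3 - <<'E'
from h import *
a=snap('scene','s0');b=snap('side','d0')
cv2.imwrite('pics/both.png',cv2.resize(np.vstack([a['frame'],b['frame']])[:,:,::-1],(512,768))[:,:])
cv2.imwrite('pics/both.png',cv2.resize(np.hstack([a['frame'],b['frame']])[:,:,::-1],(800,300)))
print(ctrl.get_obs(),ctrl.hold_point_z)
E
```

```text
pics
{'time_s': 0.1, 'q': array([ 9.49716753e-01,  1.81442433e-01,  1.60789408e+00, -1.77697367e-05,
        1.35378774e+00, -2.06303168e-01]), 'dq': array([ 4.88872580e-04, -1.15195441e-03, -2.69272124e-03, -2.38054347e-04,
       -1.74053364e-03, -3.88502742e-05]), 'joint_efforts': array([ 4.75763591e-04, -4.45874512e+01, -3.52243781e+01, -4.10528319e-04,
        4.13652422e-03,  1.15843292e-05]), 'eef_pos': array([0.2313991 , 0.52581625, 0.20749467]), 'eef_rot': array([-0.5920351 ,  0.59243988,  0.38583236, -0.38683695]), 'wrist_force': array([-0.52570604,  0.25179788,  0.38843526]), 'torque': array([-0.01375273,  0.00582343,  0.00483888]), 'opening': 1.0000527181863552} 0.0187
```

View pics/s0.png

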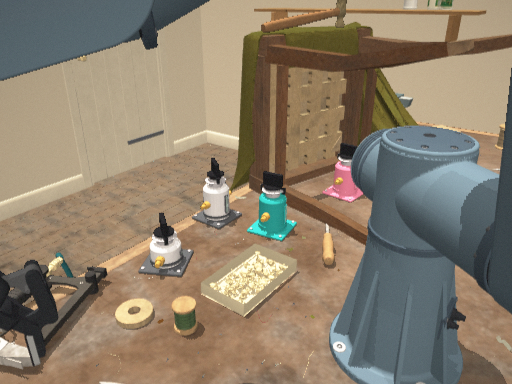

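View pics/d0.png

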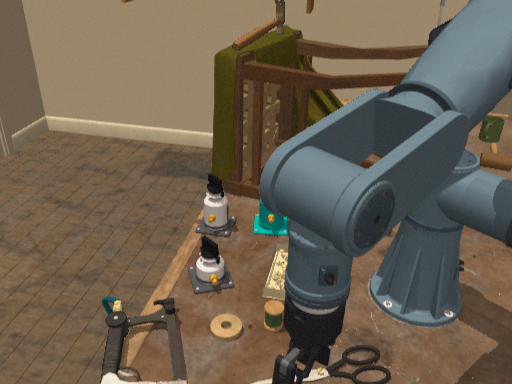

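The scene has four oilers. The white pot at scene (215,200) looks like the taller one. The white pot at (166,250) is short. The turquoise (272,210) and pink (346,180) ones are the look-alikes. I'll measure and crop closer.

```bash
python3 - <<'E'
from h import *
a=load('s0');b=load('d0')
for n,p in dict(tallfoot=(215,222),tallbartop=(213,163),talldisc=(214,180),shortbar=(164,217),shortpot=(166,250),turq=(272,182),chairleg=(262,200),chairleg2=(262,110),chairrail=(300,50),cloth=(245,150)).items(): print(n,pt(a,*p).round(3))
for n,p in dict(tallbar=(214,183),shortbar=(209,246),chair=(240,150),chairlow=(236,180),rail=(300,75)).items(): print('side',n,pt(b,*p).round(3))
crop('s0',185,150,245,235,7,'c1'); crop('d0',185,165,245,245,7,'c2')
x=cv2.imread('pics/c1.png');y=cv2.imread('pics/c2.png');h=min(len(x),len(y));cv2.imwrite('pics/c.png',np.hstack([x[:h],y[:h]])[:,:800])
# cloud around tall cap
P=[]
for c in (a,b):
    v,u=np.nonzero(c['depth']>0); r=np.linalg.inv(c['K'])@np.stack([u,v,np.ones_like(u)]); X=((r*c['depth'][v,u]).T-c['t'])@c['R']; X=np.c_[X,c['frame'][v,u]]; P.append(X)
np.savez('pics/cloud.npz',a=P[0],b=P[1])
for X in P:
    t=X[(X[:,2]>.3)&(X[:,0]>.1)&(abs(X[:,0])<1.1)&(X[:,1]<.3)]; print('chair',t[:,:3].min(0) if len(t) else 0,t[:,:3].max(0) if len(t) else 0)
E
```

```text
tallfoot [ 0.542 -0.14   0.008]
tallbartop [ 0.564 -0.168  0.166]
talldisc [ 0.558 -0.162  0.12 ]
shortbar [0.513 0.057 0.119]
shortpot [0.49  0.08  0.053]
turq [ 0.405 -0.211  0.137]
chairleg [ 0.418 -0.185  0.093]
chairleg2 [ 0.549 -0.368  0.269]
chairrail [ 0.408 -0.329  0.445]
cloth [ 0.579 -0.325  0.154]
side tallbar [ 0.567 -0.17   0.148]
side shortbar [0.512 0.068 0.105]
side chair [ 0.538 -0.367  0.168]
side chairlow [ 0.55  -0.367  0.058]
side rail [ 0.358 -0.32   0.437]
chair [ 0.10001763 -2.55836589  0.30003224] [1.09973792 0.00179409 0.55172617]
chair [ 0.10004228 -2.56172893  0.30004116] [1.09693709 0.29984581 0.68749538]
```

View pics/c.png

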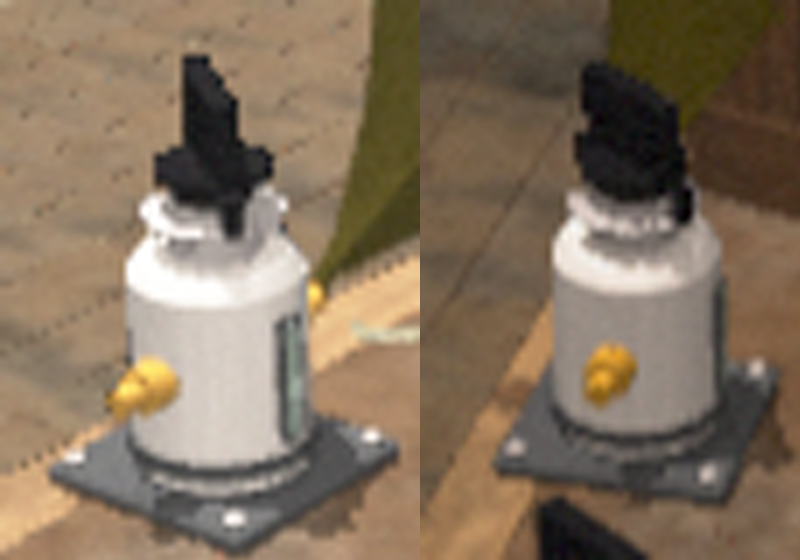

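The crop confirms it: this is the taller pot (bar top at 0.166 m). It has a square foot, and its dog rests on the collar. Next I'll compute the axis, foot yaw and bar direction.

```bash
python3 - <<'E'
from h import *
a=load('s0');b=load('d0');z=.008
A=[pt(a,185+x/7,150+y/7,z)[:2] for x,y in [(50,470),(235,550),(398,450)]]
B=[pt(b,185+(x-420)/7,165+y/7,z)[:2] for x,y in [(495,468),(720,495),(777,375)]]
for n,F in(('a',A),('b',B)):
    e1,e2=F[1]-F[0],F[2]-F[1]; print(n,np.round(F,3).tolist(),np.linalg.norm(e1),np.linalg.norm(e2),np.degrees(np.arctan2(e1[1],e1[0])),np.degrees(np.arctan2(e2[1],e2[0])),'centre',(F[0]+F[2])/2)
pa=pt(a,185+110/7,150+405/7); print('port',pa, pt(a,185+315/7,150+295/7))
pb=pt(b,185+(600-420)/7,165+390/7); print('portb',pb)
P=np.load('pics/cloud.npz')
for k in 'ab':
    X=P[k]; m=(abs(X[:,0]-.56)<.07)&(abs(X[:,1]+.165)<.07)
    bar=X[m&(X[:,2]>.143)&(X[:,2]<.18)&(X[:,3:].max(1)<80)]
    r=cv2.minAreaRect((bar[:,:2]*1000).astype(np.float32)); print(k,len(bar),r, bar[:,2].max(), cv2.boxPoints(r).round().tolist())
    pot=X[m&(X[:,2]>.03)&(X[:,2]<.09)&(X[:,3:].min(1)>110)][:,:2]
    from scipy.optimize import least_squares
    s=least_squares(lambda c:np.hypot(*(pot-c).T)-.036,[.56,-.165],loss='soft_l1',f_scale=.002); print('pot axis',s.x,len(pot))
E
```

```text
a [[0.611, -0.123], [0.51, -0.119], [0.51, -0.218]] 0.10061298867100145 0.09903026116795742 177.64723285675288 -90.28099276369952 centre [ 0.5605189 -0.1708205]
b [[0.61, -0.116], [0.513, -0.12], [0.512, -0.214]] 0.09637838014036829 0.09452332048098995 -178.00237062302904 -90.6181361223542 centre [ 0.56106674 -0.16510407]
port [ 0.5690718  -0.11682501  0.05251399] [ 0.56364578 -0.23312289  0.05611156]
portb [ 0.56286067 -0.11563892  0.05461425]
a 95 ((566.0634765625, -174.54043579101562), (11.474227905273438, 52.94174575805664), 54.18638229370117) 0.1694488449861608 [[541.0, -164.0], [584.0, -195.0], [591.0, -185.0], [548.0, -154.0]]
pot axis [ 0.5679678  -0.17728015] 462
b 132 ((566.275390625, -172.9871826171875), (13.16937255859375, 57.42233657836914), 56.94717788696289) 0.16858285204662143 [[539.0, -163.0], [587.0, -194.0], [594.0, -183.0], [546.0, -152.0]]
pot axis [ 0.56620289 -0.17640195] 336
```

Axis is about (0.566, -0.174). The foot is aligned with the world axes, and the bar lies at about -34°, so the cap is at about 0.6 rad, which fits the stated range. The chair is at y < -0.32. Tool y points down, and the jaws open along tool x, now at 66°. I'll transit at height.

```bash
python3 -m jog '[[[-2.6,-0.3,-3.0],[0,0,0],8.54],[[-2.6,-0.3,-3.0],[0,0,0],8.54],[[-2.6,-0.3,-3.0],[0,0,0],8.54],[[-2.6,-0.3,-3.0],[0,0,0],8.54],[[-2.6,-0.3,-3.0],[0,0,0],8.54],[[-2.6,-0.3,-3.0],[0,0,0],8.54],[[-2.6,0,-3.0],[0,0,0],8.54],[[-2.6,0,-3.0],[0,0,0],8.54],[[-2.6,0,-3.0],[0,0,0],8.54],[[-2.6,0,-3.0],[0,0,0],8.54],[[-2.6,0,-3.0],[0,0,0],8.54]]'
```

```text
time_s: 1.02
eef_pos: [0.4195, 0.1203, 0.2216]
eef_rot: [0.589, -0.589, -0.389, 0.393]
wrist_force: [0.9, 0.7, 0.4]
opening: 0.999
```

```bash
python3 -m jog '[[[-2.6,0,-3.0],[0,0,0],8.54],[[-2.6,0,-3.0],[0,0,0],8.54],[[-2.6,0,-3.0],[0,0,0],8.54],[[-2.6,0,-3.0],[0,0,0],8.54],[[-2.6,0,-3.0],[0,0,0],8.54],[[-2.6,0,-3.0],[0,0,0],8.54],[[-2.0,0,-2.6],[0,0,0],8.54],[[-1.0,0,-1.2],[0,0.085,0],8.54],[[0,0,0],[0,0.085,0],8.54],[[0,0,0],[0,0,0],8.54]]'
python3 - <<'E'
from h import *
w=snap('wrist','w0'); s=snap('scene','s1'); d=snap('side','d1')
o=ctrl.get_obs(); R=Ro.from_quat(o['eef_rot'],scalar_first=True).as_matrix(); print(o['eef_pos'],R.round(3).tolist(),o['q'].round(3))
im=np.hstack([w['frame'],s['frame']])[:,:,::-1]; cv2.imwrite('pics/v1.png',cv2.resize(im,(800,300),interpolation=cv2.INTER_AREA))
E
```

```text
time_s: 1.85
eef_pos: [0.5509, -0.16, 0.2175]
eef_rot: [0.624, -0.623, -0.33, 0.337]
wrist_force: [-0.5, 1.0, 0.8]
opening: 1.001
[ 0.55059    -0.15830281  0.21793504] [[0.548, -0.009, -0.836], [0.836, -0.003, 0.548], [-0.007, -1.0, 0.006]] [-0.483  0.174  1.595 -0.007  1.379 -1.473]
```

View pics/v1.png

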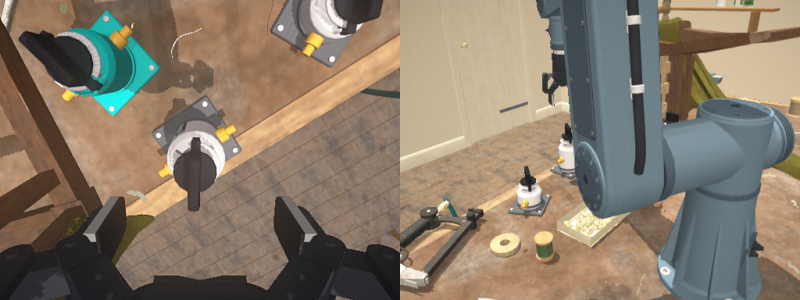

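The wrist view shows the tall cap's bar nearly vertical between the jaws, at about (195,175) in the half picture. The neighbouring oilers and chair are clear of it. I'll refine from the wrist depth.

```bash
cat >> h.py <<'E'
def bar(c,zl,axis=(.566,-.174)):
    v,u=np.nonzero(c['depth']>0); r=np.linalg.inv(c['K'])@np.stack([u,v,np.ones_like(u)]); X=((r*c['depth'][v,u]).T-c['t'])@c['R']
    m=(np.hypot(X[:,0]-axis[0],X[:,1]-axis[1])<.045)&(X[:,2]>zl)&(X[:,2]<.18)&(c['frame'][v,u].max(1)<90)
    B=X[m]; r=cv2.minAreaRect((B[:,:2]*1000).astype(np.float32)); e=np.linalg.svd(B[:,:2]-B[:,:2].mean(0),full_matrices=False)[2][0]
    return r,np.degrees(np.arctan(e[1]/e[0])),B[:,2].max(),m.sum()
E
python3 - <<'E'
from h import *
w=load('w0'); r=bar(w,.160); print(r,bar(w,.145)[:2])
o=ctrl.get_obs(); R=Ro.from_quat(o['eef_rot'],scalar_first=True).as_matrix()
print(R.T@(np.array([*np.array(r[0][0])/1000,.1425])-o['eef_pos'])*100, np.degrees(np.arctan2(R[1,0],R[0,0])))
E
```

```text
(((567.1901245117188, -177.4392852783203), (11.976485252380371, 52.57147979736328), 54.29930114746094), np.float64(-35.563145975934006), np.float64(0.17022984059811402), np.int64(1118)) (((567.1901245117188, -177.4392852783203), (11.976485252380371, 52.57147979736328), 54.29930114746094), np.float64(-35.566234063871335))
[-0.63627015  7.53454478 -2.47950263] 56.77260159796833
```

```bash
python3 -m jog '[[[-0.6,0,-2.4],[0,0.04,0],8.54],[[0,2,0],[0,0,0],8.54],[[0,2,0],[0,0,0],8.54],[[0,1,0],[0,0,0],8.54],[[0,0,0],[0,0,0],8.54]]'
python3 - <<'E'
from h import *
o=ctrl.get_obs(); R=Ro.from_quat(o['eef_rot'],scalar_first=True).as_matrix()
print(R.T@(np.array([.5672,-.1772,.1425])-o['eef_pos'])*100, np.degrees(np.arctan2(R[1,0],R[0,0])),R[:,1])
E
```

```text
time_s: 2.42
eef_pos: [0.5679, -0.1724, 0.1686]
eef_rot: [-0.626, 0.627, 0.326, -0.33]
wrist_force: [-0.8, 0.6, -0.4]
opening: 1.002
[-0.41801427  2.612124   -0.22428552] 55.30981602939665 [-0.00524261 -0.00395717 -0.99997843]
```

```bash
python3 -m jog '[[[-0.4,1.3,-0.2],[0,0.015,0],8.54],[[0,1.3,0],[0,0,0],8.54],[[0,0,0],[0,0,0],8.54]]'
python3 - <<'E'
from h import *
o=ctrl.get_obs(); R=Ro.from_quat(o['eef_rot'],scalar_first=True).as_matrix()
print(R.T@(np.array([.5672,-.1772,.1425])-o['eef_pos'])*100, np.degrees(np.arctan2(R[1,0],R[0,0])),R[:,1])
E
python3 -m jog '[[[0,0,0],[0,0,0],4],[[0,0,0],[0,0,0],3],[[0,0,0],[0,0,0],2.4],[[0,0,0],[0,0,0],2.4],[[0,0,0],[0,0,0],2.4],[[0,0,0],[0,0,0],2.4]]'
```

```text
time_s: 2.67
eef_pos: [0.5674, -0.1757, 0.1422]
eef_rot: [-0.627, 0.629, 0.323, -0.326]
wrist_force: [-1.3, 0.4, -0.5]
opening: 1.0
[-0.13320489 -0.02619394 -0.06954014] 54.619492780279415 [-0.0036488  -0.00468477 -0.99998237]
time_s: 3.17
eef_pos: [0.5683, -0.1761, 0.1439]
eef_rot: [-0.627, 0.63, 0.323, -0.326]
wrist_force: [-0.1, -0.2, 0.2]
opening: 0.28
```

```bash
python3 -m jog '[[[-0.1,0.1,-0.05],[0,0,0],2.0],[[0,0,0],[0,0,0],1.4],[[0,0,0],[0,0,0],0.8],[[0,0,0],[0,0,0],0.8],[[0,0,0],[0,0,0],0.8]]'
```

```text
time_s: 3.58
eef_pos: [0.5678, -0.1785, 0.1438]
eef_rot: [-0.626, 0.63, 0.323, -0.326]
wrist_force: [0.5, -0.8, 0.3]
opening: 0.103
```

```bash
python3 -m jog '[[[0,0,0],[0,0,0],0.2],[[0,0,0],[0,0,0],0.2],[[0,0,0],[0,0,0],0.2]]'; python3 - <<'E'
from h import *
w=snap('wrist','w1')
E
```

```text
time_s: 3.83
eef_pos: [0.5678, -0.1785, 0.1438]
eef_rot: [-0.626, 0.63, 0.323, -0.326]
wrist_force: [-0.3, -0.0, 0.4]
opening: 0.095
```

View pics/w1.png

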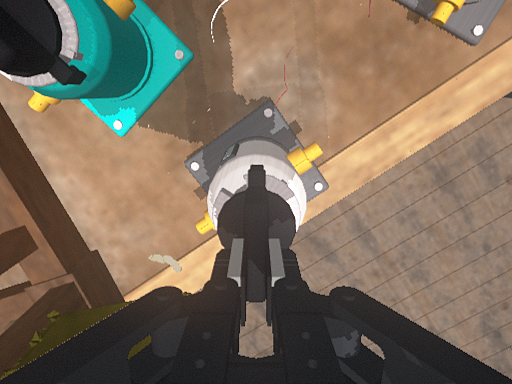

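The pads have stopped on the bar at opening 0.095, with almost no wrist force. Now I'll turn it back anticlockwise.

```bash
cat > st.py <<'E'
from h import *
o=ctrl.get_obs(); R=Ro.from_quat(o['eef_rot'],scalar_first=True).as_matrix()
print('to axis cm (tool)',(R.T@(np.array([.5675,-.178,.1425])-o['eef_pos'])*100).round(2),'jaw deg',np.degrees(np.arctan2(R[1,0],R[0,0])).round(2),R[:,1].round(3),'z',o['eef_pos'][2].round(4),'F',o['wrist_force'].round(1),'T',o['torque'].round(2),'op',o['opening'],'q',o['q'].round(2))
E
python3 -m jog '[[[0,0,0],[0,-0.08,0],0.2],[[0,0,0],[0,-0.08,0],0.2],[[0,0,0],[0,-0.08,0],0.2],[[0,0,0],[0,-0.08,0],0.2],[[0,0,0],[0,0,0],0.2]]'; python3 st.py
```

```text
time_s: 4.3
eef_pos: [0.5678, -0.1784, 0.1435]
eef_rot: [-0.564, 0.567, 0.422, -0.427]
wrist_force: [-0.7, -0.5, -1.1]
opening: 0.096
to axis cm (tool) [0.03 0.1  0.04] jaw deg 73.78 [-0.002 -0.008 -1.   ] z 0.1435 F [-0.7 -0.5 -1.1] T [-0.13 -0.04 -0.04] op 0.09594441768227968 q [-0.5   0.29  1.61 -0.01  1.24 -1.78]
```

```bash
python3 -m jog '[[[0,0,0],[0,-0.08,0],0.2],[[0,0,0],[0,-0.08,0],0.2],[[0,0,0],[0,-0.08,0],0.2],[[0,0,0],[0,-0.04,0],0.2],[[0,0,0],[0,0,0],0.2]]'; python3 st.py
```

```text
time_s: 4.72
eef_pos: [0.5678, -0.1784, 0.1424]
eef_rot: [-0.499, 0.502, 0.497, -0.502]
wrist_force: [0.4, -0.6, -0.9]
opening: 0.095
to axis cm (tool) [ 0.04 -0.01  0.03] jaw deg 89.84 [-0.002 -0.007 -1.   ] z 0.1424 F [ 0.4 -0.6 -0.9] T [-0.12 -0.03  0.03] op 0.0948566151870236 q [-0.5   0.29  1.61 -0.01  1.24 -2.06]
```

Jaw is at 90°, so the cap is at about 0. Going down 9 mm with it.

```bash
python3 -m jog '[[[0,0.3,0],[0,0,0],0.2],[[0,0.3,0],[0,0,0],0.2],[[0,0.2,0],[0,0,0],0.2],[[0,0.1,0],[0,0,0],0.2],[[0,0,0],[0,0,0],0.2]]'; python3 st.py
```

```text
time_s: 5.13
eef_pos: [0.5678, -0.1784, 0.1352]
eef_rot: [-0.502, 0.505, 0.494, -0.499]
wrist_force: [0.8, -0.7, -2.6]
opening: 0.095
to axis cm (tool) [ 0.03 -0.73  0.03] jaw deg 89.26 [-0.002 -0.008 -1.   ] z 0.1352 F [ 0.8 -0.7 -2.6] T [-0.11  0.17 -0.01] op 0.09483568298874884 q [-0.5   0.3   1.62 -0.01  1.22 -2.05]
```

```bash
python3 -m jog '[[[0,0.1,0],[0,0,0],0.2],[[0,0.1,0],[0,0,0],0.2],[[0,0,0],[0,0,0],0.2]]'; python3 st.py
```

```text
time_s: 5.38
eef_pos: [0.5678, -0.1784, 0.1351]
eef_rot: [-0.502, 0.506, 0.493, -0.499]
wrist_force: [-1.3, -0.2, -1.6]
opening: 0.094
to axis cm (tool) [ 0.03 -0.74  0.03] jaw deg 89.08 [-0.002 -0.008 -1.   ] z 0.1351 F [-1.3 -0.2 -1.6] T [-0.06  0.15  0.03] op 0.09379662447583728 q [-0.5   0.3   1.62 -0.01  1.22 -2.05]
```

```bash
python3 -m jog '[[[0,0.2,0],[0,0,0],0.2],[[0,0,0],[0,0,0],0.2]]'; python3 st.py; python3 - <<'E'
from h import *
w=snap('wrist','w2');s=snap('scene','s2'); d=snap('side','d2')
for n,f in (('w','w2'),('s','s2'),('d','d2'),('w1','w1'),('w0','w0')):
    c=load('%s'%f)
    v,u=np.nonzero(c['depth']>0); r=np.linalg.inv(c['K'])@np.stack([u,v,np.ones_like(u)]); X=((r*c['depth'][v,u]).T-c['t'])@c['R']
    rr=np.hypot(X[:,0]-.5675,X[:,1]+.178); k=c['frame'][v,u].max(1)<80
    m=(rr<.0235)&(rr>.012)&k&(X[:,2]>.11)&(X[:,2]<.145)
    print(n,m.sum(),np.histogram(X[m,2],np.arange(.110,.146,.003))[0])
E
```

```text
time_s: 5.55
eef_pos: [0.5679, -0.1784, 0.1351]
eef_rot: [-0.503, 0.506, 0.493, -0.498]
wrist_force: [-2.5, -0.4, -2.4]
opening: 0.098
to axis cm (tool) [ 0.03 -0.74  0.04] jaw deg 89.01 [-0.002 -0.009 -1.   ] z 0.1351 F [-2.5 -0.4 -2.4] T [ 0.01  0.32 -0.02] op 0.09834018618261176 q [-0.5   0.3   1.62 -0.01  1.22 -2.05]
w 1209 [  0   1   0  13 298 897   0   0   0   0   0]
s 70 [ 0  0  0  0 12 24  3  7  7  5  7]
d 89 [ 0  0  0 10 26 10  6  9  6  8  5]
w1 1727 [   0    0    0    0    0    0   25  645 1057    0    0]
w0 602 [  0   0   0   0   0   0   5 213 384   0   0]
```

The disc top dropped from 0.134 to 0.125 m, so the cap is down in the thread start. Now clockwise to the stop.

```bash
python3 -m jog '[[[0,-0.05,0],[0,0.09,0],0.2],[[0,0,0],[0,0.09,0],0.2],[[0,0,0],[0,0.09,0],0.2],[[0,0,0],[0,0.09,0],0.2],[[0,0,0],[0,0.09,0],0.2],[[0,0,0],[0,0.09,0],0.2],[[0,0,0],[0,0,0],0.2]]'; python3 st.py
```

```text
time_s: 6.28
eef_pos: [0.5679, -0.1786, 0.135]
eef_rot: [-0.621, 0.625, 0.332, -0.337]
wrist_force: [-3.0, 1.2, 4.5]
opening: 0.098
to axis cm (tool) [ 0.02 -0.75  0.06] jaw deg 56.45 [-0.002 -0.009 -1.   ] z 0.135 F [-3.   1.2  4.5] T [ 0.11  0.54 -0.08] op 0.09757621385849066 q [-0.5   0.3   1.62 -0.01  1.22 -1.48]
```

```bash
python3 -m jog '[[[0,0,0],[0,0.09,0],0.2],[[0,0,0],[0,0.09,0],0.2],[[0,0,0],[0,0.09,0],0.2],[[0,0,0],[0,0.09,0],0.2],[[0,0,0],[0,0.09,0],0.2],[[0,0,0],[0,0,0],0.2]]'; python3 st.py
```

```text
time_s: 6.78
eef_pos: [0.5678, -0.1786, 0.1351]
eef_rot: [-0.68, 0.685, 0.184, -0.187]
wrist_force: [-4.3, -0.1, 4.6]
opening: 0.097
to axis cm (tool) [ 0.   -0.75  0.07] jaw deg 30.38 [-0.002 -0.009 -1.   ] z 0.1351 F [-4.3 -0.1  4.6] T [ 0.15  0.51 -0.02] op 0.0969449697568854 q [-0.5   0.3   1.62 -0.01  1.22 -1.03]
```

```bash
python3 -m jog '[[[0,0,0],[0,0.06,0],0.2],[[0,0,0],[0,0.05,0],0.2],[[0,0,0],[0,0,0],0.2]]'; python3 st.py;  python3 -m jog '[[[0,0,0],[0,0.04,0],0.2],[[0,0,0],[0,0.04,0],0.2]]'; python3 st.py; python3 -m jog '[[[0,0,0],[0,0.06,0],0.2],[[0,0,0],[0,0.06,0],0.2]]'; python3 st.py
```

```text
time_s: 7.03
eef_pos: [0.5678, -0.1787, 0.1351]
eef_rot: [-0.688, 0.694, 0.149, -0.152]
wrist_force: [-2.4, 1.3, 5.4]
opening: 0.1
to axis cm (tool) [-0.   -0.75  0.07] jaw deg 24.62 [-0.003 -0.009 -1.   ] z 0.1351 F [-2.4  1.3  5.4] T [ 0.07  0.55 -0.11] op 0.09951500016041478 q [-0.5   0.3   1.62 -0.01  1.22 -0.93]
time_s: 7.2
eef_pos: [0.5678, -0.1787, 0.1351]
eef_rot: [-0.693, 0.699, 0.125, -0.128]
wrist_force: [-3.3, 0.4, 6.1]
opening: 0.098
to axis cm (tool) [-0.   -0.74  0.07] jaw deg 20.59 [-0.003 -0.009 -1.   ] z 0.1351 F [-3.3  0.4  6.1] T [0.07 0.53 0.5 ] op 0.0981501809232336 q [-0.5   0.3   1.62 -0.01  1.22 -0.85]
time_s: 7.37
eef_pos: [0.5677, -0.1787, 0.1351]
eef_rot: [-0.698, 0.705, 0.086, -0.089]
wrist_force: [-3.0, 0.5, 2.9]
opening: 0.094
to axis cm (tool) [-0.01 -0.74  0.07] jaw deg 14.27 [-0.003 -0.01  -1.   ] z 0.1351 F [-3.   0.5  2.9] T [0.06 0.44 1.12] op 0.09397923671702173 q [-0.5   0.3   1.62 -0.01  1.22 -0.74]
```

Torque rose to 1.1 N m while the jaw went past the expected stop angle (about 24°), so the cap is at its stop. Releasing and rising.

```bash
python3 -m jog '[[[0,0,0],[0,0,0],3],[[0,0,0],[0,0,0],5],[[0,0,0],[0,0,0],6.5],[[0,0,0],[0,0,0],6.5],[[0,0,0],[0,0,0],6.5],[[0,-1,0],[0,0,0],6.5],[[0,-2,0],[0,0,0],6.5],[[0,-3,0],[0,0,0],6.5],[[0,-3,0],[0,0,0],6.5],[[0,-1,0],[0,0,0],6.5],[[0,0,0],[0,0,0],6.5]]'; python3 - <<'E'
from h import *
w=snap('wrist','w3');s=snap('side','d3')
print(bar(w,.148,(.5675,-.178)))
for c in (w,):
    v,u=np.nonzero(c['depth']>0); r=np.linalg.inv(c['K'])@np.stack([u,v,np.ones_like(u)]); X=((r*c['depth'][v,u]).T-c['t'])@c['R']
    rr=np.hypot(X[:,0]-.5675,X[:,1]+.178); k=c['frame'][v,u].max(1)<80
    m=(rr<.0235)&(rr>.012)&k&(X[:,2]>.11)&(X[:,2]<.145)
    print(np.histogram(X[m,2],np.arange(.110,.146,.003))[0])
E
```

```text
time_s: 8.28
eef_pos: [0.5676, -0.1766, 0.2377]
eef_rot: [-0.699, 0.703, 0.093, -0.097]
wrist_force: [-0.1, -0.3, -0.5]
opening: 0.757
(((567.6754150390625, -177.67495727539062), (12.041163444519043, 52.916847229003906), 24.278961181640625), np.float64(-65.3924277440803), np.float64(0.1617558436128213), np.int64(977))
[  0   0   0   0  91 415   1   3   2   3   3]
```

View pics/w3.png

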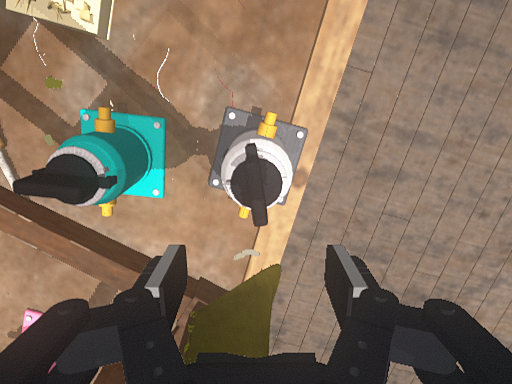

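The cap is down and its bar is at -65.5°, released. I'll check the oiler's own yaw using its foot bolts, at (232,115), (301,134) and (216,182).

```bash
python3 - <<'E'
from h import *
w=load('w3'); g=w['frame'].astype(int)
def c(u,v):
    p=g[v-6:v+7,u-6:u+7]; m=p.min(2)>p.min(2).max()-50; y,x=np.nonzero(m); return x.mean()+u-6,y.mean()+v-6
q=[c(*p) for p in [(232,115),(301,134),(216,182)]]; print(np.round(q,1))
Q=[pt(w,*p,z=.011) for p in q]
for a,b in((0,1),(0,2)):
    d=Q[b]-Q[a]; print(np.linalg.norm(d),np.degrees(np.arctan2(d[1],d[0])))
print((Q[1]+Q[2])/2, [pt(w,*p) for p in q])
E
```

```text
[[231.5 115.4]
 [299.6 134.3]
 [215.6 181.7]]
0.08371136599995958 0.23427730955948248
0.08360999046263648 -89.64244400090693
[ 0.56829625 -0.17801843  0.011     ] [array([ 0.52614991, -0.13643126,  0.01047569]), array([ 0.60999625, -0.13610153,  0.01032535]), array([ 0.52671351, -0.21993096,  0.01120856])]
```

The oiler's yaw is about +0.3°, so the cap is at 65.7–66.0° (about 1.15 rad), which is the stop.

```bash
python3 -c "
from bench import ctrl
print(ctrl.get_obs()['time_s'],ctrl.hand_in())"
```

```text
the job is handed in; nothing more can be done
8.3833 None
```

The taller oiler's cap is fully home at its stop, and I handed the job in at 8.4 s, well under the 42 s limit.

- **What I did:** I gripped the cap across its bar and turned it anticlockwise from about 0.62 rad to 0. I went down with it as it dropped into the thread start, turned it clockwise to the stop, then let go and rose clear.
- **Drop:** the top of the cap's disc went from about 0.134 m to 0.125 m, and it was still there after release.
- **Stop:** the torque rose from near zero to 1.1 N m. The gripper turned about 9° past the stop angle, so the pads slipped on the bar while the cap held.
- **Final angle:** allowing for the oiler's own yaw of about 0.3°, the bar stands at 65.7–66.0°, or about 1.15 rad.
- **Contact:** wrist force readings stayed under about 8 N.
- **Shorter oiler:** I did not touch it or its cap, but I did not measure that cap's angle afterwards.

No check failed. The first pot axis fits differed from the foot centre by up to about 1 cm, and the close-up wrist view confirmed the pot fits.

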